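Weigh the vial that stands behind the bottles

TASK

The sample vial at the back of the spill tray has to go on the balance. First set both bottles that stand in front of it (the slim bottle and the wide jar) aside upright on the side tray, only then put the vial upright on the middle of the balance pan, and after that put each bottle back upright in the spill tray where it stood at the start. Leave the two hose fittings in the spill tray alone.

Things in the scene. Friction and masses are not known exactly. Their poses are not given: they have to be found in the camera images.
- slim_bottle: plastic bottle, white with a grey cap and paper label, round body 46 mm in diameter, straight up to 78 mm, then a shoulder to the cap (27 mm in diameter), 110 mm tall, about 0.13 kg. Stands in the spill tray in front of the vial, left or right. Origin: centre of its underside, z up
- wide_jar: squat jar, white with a wide grey lid and paper label, round body 60 mm in diameter, straight up to 75 mm, then a lid a little narrower (53 mm), 100 mm tall, about 0.2 kg. Stands beside the slim bottle in the spill tray. Origin: centre of its underside, z up
- vial: small sample vial with a screw cap, 27 mm in diameter, 50 mm tall, 0.03 kg; alone in the middle of the back of the spill tray. Grip its round glass body (lower 44 mm). Origin: centre of its underside, z up
- spill_tray: fixed grey tray, 150 mm (x, front to back) by 220 mm (y). Floor 4 mm thick; rim 14 mm high at front and sides, 50 mm at the back (+x), 4 mm thick. Origin: centre of underside; x points to the high back, y to its left, z up. Flush dark round pads show the standing places: (-12, 40) and (-12, -40) mm for the bottles, (28, 0) mm for the vial; each stands within 4 mm of its pad's middle
- side_tray: fixed empty flat aluminium tray, 160 mm (x) by 210 mm (y), where the bottles are set aside for the while. Floor 4 mm thick, rim 10 mm high and 4 mm thick all round. Origin: centre of its underside, z up
- pan (a point): the round steel pan, 100 mm in diameter, of a white bench balance (185 mm front to back, 165 mm wide, fixed). This point: middle of the pan's flat upper face, 54 mm over the bench, nothing on the balance stands higher; x points to the balance's back, z up
- hose_barb: small white hose fitting with a barb, 15 x 38 x 13 mm, lying with its length front to back in the back left corner (+x, +y) of the spill tray; leave it alone. Origin: centre of its underside
- hose_nut: small white round hose fitting, 18 mm in diameter, 21 mm tall, standing in the back right corner (+x, -y) of the spill tray; leave it alone. Origin: centre of its underside

How it is judged:
On the way, in this order (a step that is already met when the one before it is completed fails the run):
1. both bottles stand upright and released on the side tray, the vial still untouched in its place (x of slim_bottle in the frame of side_tray between -0.055 and 0.055 m and y of slim_bottle in the frame of side_tray between -0.08 and 0.08 m and z of slim_bottle in the frame of side_tray between 0.001 and 0.009 m and angle between each of slim_bottle, wide_jar's own z axis and vertical below 0.1 rad and linear speed of each of slim_bottle, wide_jar below 0.02 m/s and contact force between each of slim_bottle, wide_jar and the fingers below 0.1 N and x of wide_jar in the frame of side_tray between -0.048 and 0.048 m and y of wide_jar in the frame of side_tray between -0.073 and 0.073 m and z of wide_jar in the frame of side_tray between 0.001 and 0.009 m and distance of vial from where it was at the start of the episode below 0.015 m), for 0.2 s.
2. the vial stands upright and released on the middle of the balance pan while both bottles are still aside (x of slim_bottle in the frame of side_tray between -0.055 and 0.055 m and y of slim_bottle in the frame of side_tray between -0.08 and 0.08 m and z of slim_bottle in the frame of side_tray between 0.001 and 0.009 m and angle between each of slim_bottle, wide_jar, vial's own z axis and vertical below 0.1 rad and linear speed of each of slim_bottle, wide_jar, vial below 0.02 m/s and contact force between each of slim_bottle, wide_jar, vial and the fingers below 0.1 N and x of wide_jar in the frame of side_tray between -0.048 and 0.048 m and y of wide_jar in the frame of side_tray between -0.073 and 0.073 m and z of wide_jar in the frame of side_tray between 0.001 and 0.009 m and horizontal distance between vial and pan below 0.02 m and z of vial in the frame of pan between -0.004 and 0.005 m), for 0.2 s.
At the end, for the whole second after the job is handed in: Vial upright on the balance pan, its axis within 20 mm of the pan's middle; slim bottle and wide jar each upright within 15 mm of where they stood at the start; both hose fittings within 20 mm of where they were; all released and at rest (horizontal distance between vial and pan below 0.02 m and z of vial in the frame of pan between -0.004 and 0.005 m and angle between each of vial, slim_bottle, wide_jar's own z axis and vertical below 0.1 rad and linear speed of each of vial, slim_bottle, wide_jar below 0.02 m/s and contact force between each of vial, slim_bottle, wide_jar and the fingers below 0.1 N and distance of each of slim_bottle, wide_jar from where it was at the start of the episode below 0.015 m and distance of each of hose_barb, hose_nut from where it was at the start of the episode below 0.02 m); the robot touches nothing.
It fails at once if the slim bottle, the wide jar or the vial is tipped over (angle between any of slim_bottle, wide_jar, vial's own z axis and vertical above 0.7 rad).
It fails at once if a hose fitting is pushed more than 20 mm (distance of any of hose_barb, hose_nut from where it was at the start of the episode above 0.02 m).
It also fails if it takes over 128 s, if anything falls off the work surface, if the arm or the gripper's body presses on something with over 40 N, if the wrist force passes 120 N, or if a joint passes its speed limit or range.

ROBOT

A 7-joint arm with a two-finger parallel gripper is mounted at the origin on a cart in front of the work surface, level with it; the furniture and walls round the work are solid. World frame = base frame: x ahead of the robot, y to its left, z up, the work surface at z = 0. Lengths are in m, angles in rad, forces in N, time in s.
With the tool pointing down it reaches from about 0.4 to 0.85 m from the base axis. Payload 4.5 kg.
Tool frame: the origin (TCP) lies on the mounting face of the last link; the fingertips stand 166 mm ahead of it and the grasp point (between the pads) lies 147 mm ahead of it; z points along the fingers, y is the line along which they close (so a half turn about z gives the same grasp; the last joint's range is limited). The gripper opens to 88 mm and grips with 3 to 60 N. Pads are 18 mm wide; open, the fingers measure 123 mm over their backs; the gripper's body (75 mm by 187 mm) begins 45 mm behind the grasp point.
Start: joints at [1.209, 0.689, -0.195, 1.565, 0.157, 0.902, -0.215], TCP at [0.241, -0.577, 0.405] pointing down, gripper open.
Joint ranges: [-3.01, 3.01], [-0.46, 2.08], [-1.47, 1.51], [0.13, 2.56], [-1, 4.14], [0.04, 2.09], [-2.66, 2.66]. Speed limits (rad/s): [2.57, 2.57, 3.14, 3.14, 3.14, 3.14, 3.14].

INTERFACE

Orientations are given as a unit quaternion [x, y, z, w].
In Python, from plant import r, snapshot gives the robot as it stands. The module is installed in compiled form; this text tells all that it offers.
- The arm moves only by the tool move_arm, never from a script. Its argument "rows" is a list of rows, each a list of 5 numbers: the shift along the tool's x, y, z in m, then the turn about the tool's z in rad, then the finger opening in m, from 0 to 0.0881. In form: [[dx, dy, dz, spin, claw], ...]. A call has 1 to 10 rows; each row shifts and turns the commanded pose from where the row before left it, along the tool's axes as they then stand; what a row does not reach is not made up. A row lasts 1/12 s, in which the tool goes at most 41.7 mm and 7.16 degrees, less where a joint would pass 70% of its speed; a pose out of reach is approached as far as the arm can. A call with a gripper value outside its range is refused whole. The fingers move at their own pace and stop on an object; "newtons" is the grip in N (left out, the last holds). Time passes only in rows, so rows that do not move let the fingers close. It gives the time, the measured TCP pose, the force, the opening and the grip force at its end, in the units of the state.
- r.get_state(): the state, without advancing time (a new reading comes with each control period).
- snapshot(name): name is "scene" or "side" or "wrist"; returns a dict with "color" (480x640x3 uint8, red, green, blue), "depth" (480x640 float32, m along the optical axis (not along the pixel's ray), 0 where there is no reading), "mtx" (3x3 intrinsics, pixels), "eye" and "orientation" of the camera in the world. Camera axes: x right, y up, looking along -z (the intrinsics and any distortion apply to the point x, -y, -z); pixel columns grow to the right and rows downward; lengths in m; the calibration is good to about 2 mm. A picture is of the moment at which its call begins.
- r.finish_job(): hands the job in; it is judged then, once.
The state is a dict: "clock": time; "q": joint angles; "qd": joint speeds; "joint_torque": joint torques, N m; "tool_pos": TCP position; "eef_rot": TCP orientation; "contact_force": force on the tool from outside, world axes, zero at the start; "moment": the same for the moment, N m; "opening": opening from 0.0 (shut) to 1.0 (fully open); "finger_force": force on a finger pad.
Only numpy, scipy, OpenCV 4.12 (cv2) and the standard library are available. Lean on these libraries where they do the work, as an engineer would, in place of code of your own. Each camera call takes 0.05 s, during which the arm holds its last target. There are 200 camera calls.

## Working session

There is one attempt and no reset: what is moved stays moved. The work goes in short steps, Python scripts to look and compute and a tool call to move; the robot and the scene stay as the last step left them, time stands still between calls to the robot, and variables do not carry over. Pictures are saved under pics/ and viewed, at most 14 in all, crops included, and the job is handed in when it is done.

Besides the shell and the picture viewer there is one more tool, called after "Call:" as name([rows], argument=value, ...), one row to a line, values as JSON. move_arm: Moves the arm, as the interface text tells. Its arguments: {"type":"object","properties":{"rows":{"type":"array"},"newtons":{"type":"number"}},"required":["rows"]}

```bash
mkdir -p pics; cat > h.py <<'E'
import numpy as np, cv2
from scipy.spatial.transform import Rotation as R
from plant import r, snapshot
def cloud(s):
    K=s["mtx"];d=s["depth"];v,u=np.mgrid[0:480,0:640]
    p=np.stack([(u-K[0][2])/K[0][0]*d,-(v-K[1][2])/K[1][1]*d,-d],-1)
    o=np.array(s["orientation"]);M=R.from_quat(o).as_matrix() if o.size==4 else o
    return p@M.T+np.array(s["eye"])
E
python3 - <<'E'
from h import *
st=r.get_state();print(st)
for n in ["scene","side"]:
    s=snapshot(n);print(n,s["mtx"],s["eye"],s["orientation"])
    cv2.imwrite(f"pics/{n}0.png",s["color"][...,::-1]);np.savez(n+"0.npz",**s)
E
```

```text
{'clock': 0.0, 'q': array([ 1.20882262,  0.69000292, -0.1945007 ,  1.56633726,  0.15730677,
        0.9024797 , -0.21509707]), 'qd': array([-0.00023107, -0.00118042, -0.00066291, -0.00041172,  0.00065453,
        0.00280199, -0.00013173]), 'joint_torque': array([-3.76724065e-04, -5.27558291e+01, -1.26694813e+00, -1.53428096e+01,
       -5.26614860e-02,  6.54770178e-03,  1.70013332e-04]), 'tool_pos': array([ 0.24079577, -0.57640192,  0.4038994 ]), 'eef_rot': array([ 9.80475884e-01,  1.96637223e-01, -2.49572896e-04, -8.83305404e-04]), 'contact_force': array([ 0.76466775,  0.03802686, -0.29312074]), 'moment': array([0.03240503, 0.04001061, 0.03601806]), 'finger_force': 0.0, 'opening': 1.0052317010504563}
scene [[485.48605051   0.         320.39342572]
 [  0.         485.48605051 231.43301579]
 [  0.           0.           1.        ]] [-0.07238142  0.57984853  0.78959299] [-0.18436258  0.38406709  0.82607887 -0.36891273]
side [[536.8815968    0.         324.46254623]
 [  0.         536.8815968  241.44073525]
 [  0.           0.           1.        ]] [0.1581743  0.97266628 0.72820711] [-0.10111707  0.47485825  0.85623816 -0.17646869]
```

View pics/scene0.png

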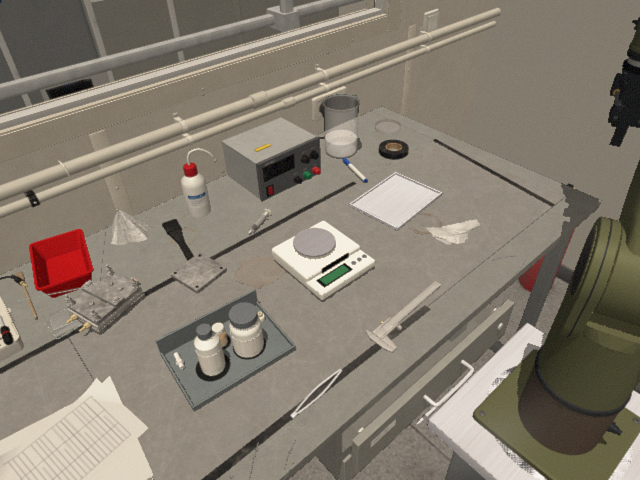

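View pics/side0.png

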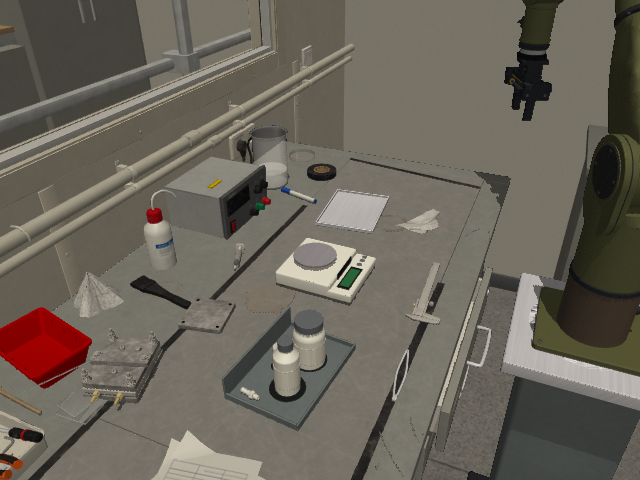

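The scene view shows the slim bottle at (209,350), the jar at (246,330) and the vial behind them at (219,333). The pan is at (314,242) and the side tray at (397,198).

```bash
cat >> h.py <<'E'
def ray(s,u,v,z):
    K=s["mtx"];o=np.array(s["orientation"]);M=R.from_quat(o).as_matrix()
    d=M@np.array([(u-K[0][2])/K[0][0],-(v-K[1][2])/K[1][1],-1]);e=np.array(s["eye"])
    return e+d*(z-e[2])/d[2]
def circ(P):
    (c,rr)=cv2.minEnclosingCircle(P[:,:2].astype(np.float32)); return np.round([*c,rr],4)
E
python3 - <<'E'
from h import *
for n,wins in [("scene",dict(slim=(190,230,320,345),jar=(226,266,300,325),vial=(210,226,320,345),pan=(285,345,220,262),side=(345,450,165,235),tray=(150,300,290,410))),
          ("side",dict(slim=(272,300,328,352),jar=(290,330,305,335),pan=(285,345,235,275),side=(310,395,185,235),tray=(215,360,300,435)))]:
    s=dict(np.load(n+"0.npz"));P=cloud(s);hsv=cv2.cvtColor(s["color"],cv2.COLOR_RGB2HSV)
    for k,(a,b,c,d) in wins.items():
        q=P[c:d,a:b].reshape(-1,3);col=s["color"][c:d,a:b].reshape(-1,3)
        if k in("slim","jar","pan","vial"):
            h={"slim":.11,"jar":.10,"pan":.054,"vial":.054}[k]
            m=abs(q[:,2]-h)<.004
            if k=="pan": m&=col.max(1)<190
            print(n,k,m.sum(),q[m].mean(0).round(4) if m.any() else "",circ(q[m]) if m.sum()>3 else "", np.ptp(q[m],axis=0).round(3) if m.any() else"")
        else:
            z=.01 if k=="side" else .014
            m=(q[:,2]>(.006 if k=="side" else .011))&(q[:,2]<z+.045)
            m2=q[m];print(n,k,m.sum(),cv2.minAreaRect(m2[:,:2].astype(np.float32)), np.percentile(q[:,2],[5,50,95]).round(4))
    x0,x1,y0,y1=(150,310,290,410) if n=="scene" else (215,365,300,435)
    cv2.imwrite(f"pics/{n}c.png",cv2.resize(s["color"][y0:y1,x0:x1,::-1],None,fx=5,fy=5 if n=="scene" else 4.4,interpolation=2)[:600,:800])
E
```

```text
scene slim 135 [0.4869 0.3824 0.1117] [0.4886 0.3812 0.0141] [0.028 0.026 0.008]
scene jar 372 [0.4801 0.3059 0.1025] [0.4822 0.3047 0.0274] [0.055 0.052 0.008]
scene vial 93 [0.5246 0.3413 0.0528] [0.526  0.3405 0.0129] [0.025 0.022 0.006]
scene pan 950 [0.5892 0.0399 0.0535] [0.5915 0.0393 0.0519] [0.101 0.099 0.008]
scene side 789 ((0.6262146830558777, -0.27543437480926514), (0.40018826723098755, 0.2195555567741394), 9.4407377243042) [-0.0028  0.0011  0.0091]
scene tray 2997 ((0.49793940782546997, 0.3421442210674286), (0.22006627917289734, 0.15430645644664764), 85.20439910888672) [-0.0028  0.0016  0.0931]
side slim 139 [0.4899 0.3847 0.1117] [0.4904 0.3825 0.014 ] [0.026 0.027 0.008]
side jar 375 [0.4821 0.3093 0.1022] [0.4841 0.3055 0.028 ] [0.052 0.055 0.008]
side pan 847 [0.5915 0.0408 0.0534] [0.5926 0.0386 0.0518] [0.098 0.102 0.008]
side side 405 ((0.6447027921676636, -0.27402791380882263), (0.216669961810112, 0.2221248298883438), 5.4632248878479) [-0.0029  0.0016  0.0082]
side tray 3119 ((0.540476381778717, 0.322569876909256), (0.29303795099258423, 0.32981425523757935), 23.132579803466797) [-0.0027  0.0017  0.0904]
```

View pics/scenec.png

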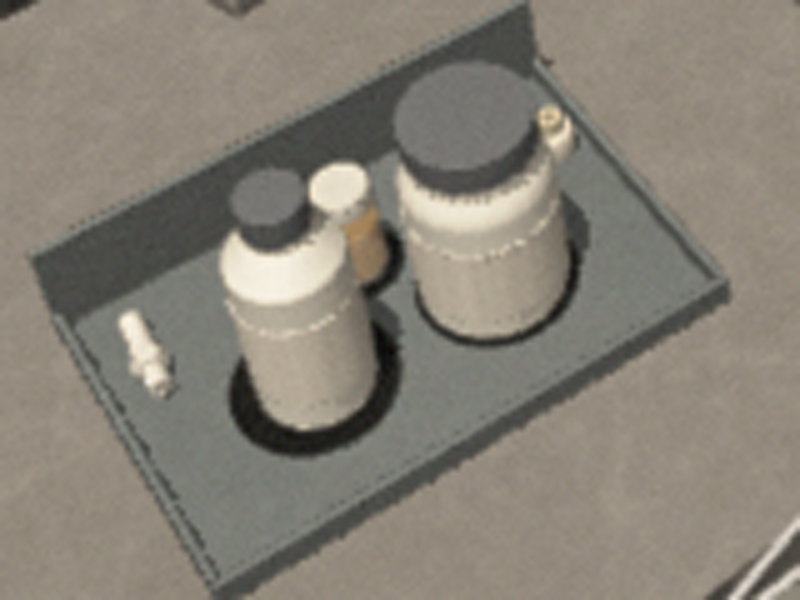

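```bash
python3 - <<'E'
from h import *
for n,(a,b,c,d) in [("scene",(340,450,165,235)),("side",(305,400,180,240))]:
    s=dict(np.load(n+"0.npz"));g=s["color"][c:d,a:b];m=((g.min(2)>165)).astype(np.uint8)
    m=cv2.morphologyEx(m,cv2.MORPH_CLOSE,np.ones((3,3)))
    cs,_=cv2.findContours(m,cv2.RETR_EXTERNAL,cv2.CHAIN_APPROX_NONE);k=max(cs,key=cv2.contourArea).reshape(-1,2)
    W=np.array([ray(s,u+a,v+c,.008)[:2] for u,v in k]);print(n,cv2.minAreaRect(W.astype(np.float32)),g.reshape(-1,3).max(0))
E
```

```text
scene ((0.6181638836860657, -0.2804052233695984), (0.16022956371307373, 0.21044841408729553), 5.889512062072754) [247 242 231]
side ((0.6180073618888855, -0.2808837294578552), (0.15743742883205414, 0.2097216546535492), 5.747018337249756) [219 217 216]
```

Call:
move_arm([
  [0, 0, 0, -0.121, 0.088],
  [0, 0, 0, -0.121, 0.088],
  [0, 0, 0, -0.121, 0.088],
  [0, 0, 0, -0.121, 0.088],
  [0, 0, 0, -0.121, 0.088],
  [0, 0, 0, -0.121, 0.088],
  [0, 0, 0, -0.121, 0.088],
  [0, 0, 0, -0.121, 0.088],
  [0, 0, 0, -0.123, 0.088],
])

```text
clock: 0.85
tool_pos: [0.2408, -0.5766, 0.4043]
eef_rot: [0.734, 0.679, 0.0, -0.0]
contact_force: [-0.4, -0.2, -0.1]
opening: 0.998
finger_force: 0.0
```

Call:
move_arm([
  [0.018, 0.035, 0, 0, 0.088],
  [0.018, 0.035, 0, 0, 0.088],
  [0.018, 0.035, 0, 0, 0.088],
  [0.018, 0.035, 0, 0, 0.088],
  [0.018, 0.035, 0, 0, 0.088],
  [0.02, 0.03, 0, 0, 0.088],
  [0.03, 0.02, 0, 0, 0.088],
  [0.035, 0, 0, 0, 0.088],
  [0.035, 0, 0, 0, 0.088],
  [0.035, 0, 0, 0, 0.088],
])

```text
clock: 1.68
tool_pos: [0.4859, -0.3496, 0.4041]
eef_rot: [0.736, 0.677, -0.0, -0.001]
contact_force: [0.6, -0.1, 0.6]
opening: 1.002
finger_force: 0.0
```

Call:
move_arm([
  [0.035, 0, 0, 0, 0.088],
  [0.035, 0, 0, 0, 0.088],
  [0.035, 0, 0, 0, 0.088],
  [0.035, 0, 0, 0, 0.088],
  [0.035, 0, 0, 0, 0.088],
  [0.035, 0, 0, 0, 0.088],
  [0.035, 0, 0, 0, 0.088],
  [0.035, 0, 0, 0, 0.088],
  [0.035, 0, 0, 0, 0.088],
  [0.035, 0, 0, 0, 0.088],
])

```text
clock: 2.52
tool_pos: [0.5148, -0.0011, 0.4045]
eef_rot: [0.736, 0.677, -0.0, -0.0]
contact_force: [0.5, -0.2, 0.9]
opening: 0.999
finger_force: 0.0
```

Call:
move_arm([
  [0.034, -0.0065, 0, 0, 0.088],
  [0.034, -0.0065, 0, 0, 0.088],
  [0.034, -0.0065, 0, 0, 0.088],
  [0.034, -0.0065, 0, 0, 0.088],
  [0.034, -0.0065, 0, 0, 0.088],
  [0.034, -0.0065, 0, 0, 0.088],
  [0.034, -0.0065, 0, 0, 0.088],
  [0.034, -0.0065, 0, 0, 0.088],
  [0.03, -0.005, 0, 0, 0.088],
  [0, 0, 0, 0, 0.088],
])

```text
clock: 3.35
tool_pos: [0.4811, 0.3105, 0.4049]
eef_rot: [0.733, 0.68, 0.002, -0.003]
contact_force: [0.2, 0.8, 0.1]
opening: 1.002
finger_force: 0.0
```

```bash
cat >> h.py <<'E'
def tgt(x,y,zg):
    st=r.get_state();M=R.from_quat(st["eef_rot"]).as_matrix();t=np.array(st["tool_pos"])
    d=M.T@(np.array([x,y,zg+.147])-t)
    print("clock",st["clock"],"pos",t.round(4),"toolx deg",np.degrees(np.arctan2(M[1,0],M[0,0])).round(2),"delta",d.round(4),"F",np.round(st["contact_force"],1),"open",st["opening"])
E
python3 - <<'E'
from h import *
tgt(.4832,.305,.066)
s=snapshot("wrist");cv2.imwrite("pics/w1.png",s["color"][...,::-1]);P=cloud(s)
for nm,x,y,h,rr in [("slim",.4895,.382,.114,.03),("jar",.4832,.305,.104,.04),("vial",.526,.3405,.054,.025)]:
    m=(abs(P[...,2]-h)<.006)&(np.hypot(P[...,0]-x,P[...,1]-y)<rr)&(s["depth"]>0)
    if m.sum()>5:print(nm,m.sum(),P[m].mean(0).round(4),circ(P[m]))
E
```

```text
clock 3.35 pos [0.4811 0.3105 0.4049] toolx deg 85.74 delta [-0.0067  0.0027  0.1919] F [0.2 0.8 0.1] open 1.0020947413821601
slim 1167 [0.4913 0.3808 0.1143] [0.4912 0.3806 0.0135]
jar 3478 [0.4841 0.3048 0.1042] [0.4839 0.3039 0.0266]
vial 562 [0.5274 0.3406 0.0537] [0.5277 0.3401 0.0117]
```

View pics/w1.png

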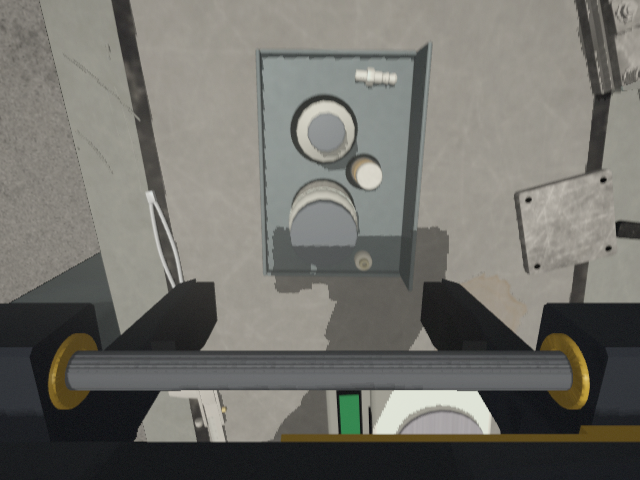

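The wrist view shows slim bottle (325,132), jar (323,225), vial (366,173), nut (362,260) and barb (376,77). All positions agree with the other views, and the fingers have room fore and aft of the jar.

Call:
move_arm([
  [-0.004, 0.002, 0.032, 0, 0.088],
  [-0.004, 0.002, 0.032, 0, 0.088],
  [0, 0, 0.032, 0, 0.088],
  [0, 0, 0.032, 0, 0.088],
  [0, 0, 0.032, 0, 0.088],
  [0, 0, 0.022, 0, 0.088],
  [0, 0, 0.01, 0, 0.088],
  [0, 0, 0, 0, 0.088],
  [0, 0, 0, 0, 0.088],
])

```text
clock: 4.15
tool_pos: [0.4873, 0.2941, 0.213]
eef_rot: [0.736, 0.676, -0.0, 0.0]
contact_force: [-0.0, 0.2, -0.0]
opening: 0.996
finger_force: 0.0
```

```bash
python3 -c "
from h import *
tgt(.484,.304,.066)"
```

```text
clock 4.15 pos [0.4873 0.2941 0.213 ] toolx deg 85.14 delta [ 0.0096 -0.0041 -0.    ] F [-0.   0.2 -0. ] open 0.9959841789902312
```

Call:
move_arm([
  [0.005, -0.002, 0, 0, 0.088],
  [0.005, -0.002, 0, 0, 0.088],
  [0, 0, 0, 0, 0.088],
  [0, 0, 0, 0, 0.088],
])

```text
clock: 4.48
tool_pos: [0.4838, 0.306, 0.2138]
eef_rot: [0.736, 0.677, 0.001, -0.0]
contact_force: [-0.1, -0.4, -0.3]
opening: 0.998
finger_force: 0.0
```

Call:
move_arm([
  [0, 0, 0, 0, 0.05],
  [0, 0, 0, 0, 0.05],
  [0, 0, 0, 0, 0.05],
  [0, 0, 0, 0, 0.05],
  [0, 0, 0, 0, 0.05],
  [0, 0, 0, 0, 0.05],
  [0, 0, 0, 0, 0.05],
  [0, 0, 0, 0, 0.05],
], newtons=25)

```text
clock: 5.15
tool_pos: [0.4839, 0.3049, 0.2127]
eef_rot: [0.736, 0.677, -0.0, 0.0]
contact_force: [-0.7, -0.4, 0.3]
opening: 0.677
finger_force: 25.0
```

Call:
move_arm([
  [0, 0, -0.01, 0, 0.05],
  [0, 0, -0.02, 0, 0.05],
  [0, 0, -0.03, 0, 0.05],
  [0, 0, -0.03, 0, 0.05],
  [0, 0, -0.03, 0, 0.05],
  [0, 0, -0.03, 0, 0.05],
  [-0.01, 0.003, -0.02, 0, 0.05],
  [-0.02, 0.006, 0, 0, 0.05],
  [-0.03, 0.009, 0, 0, 0.05],
  [-0.03, 0.01, 0, 0, 0.05],
])

```text
clock: 5.98
tool_pos: [0.5036, 0.2128, 0.3838]
eef_rot: [0.735, 0.678, 0.001, -0.0]
contact_force: [0.8, -0.4, -2.8]
opening: 0.672
finger_force: 25.0
```

Call:
move_arm([
  [-0.034, 0.011, 0, 0, 0.05],
  [-0.034, 0.011, 0, 0, 0.05],
  [-0.034, 0.011, 0, 0, 0.05],
  [-0.034, 0.011, 0, 0, 0.05],
  [-0.034, 0.011, 0, 0, 0.05],
  [-0.034, 0.011, 0, 0, 0.05],
  [-0.034, 0.011, 0, 0, 0.05],
  [-0.034, 0.01, 0, 0, 0.05],
  [-0.034, 0.01, 0, 0, 0.05],
  [-0.034, 0.01, 0, 0, 0.05],
])

```text
clock: 6.82
tool_pos: [0.5819, -0.1365, 0.3831]
eef_rot: [0.736, 0.677, -0.0, -0.0]
contact_force: [0.8, 0.5, -1.3]
opening: 0.671
finger_force: 25.0
```

Call:
move_arm([
  [-0.034, 0.01, 0, 0, 0.05],
  [-0.034, 0.01, 0, 0, 0.05],
  [-0.034, 0.01, 0, 0, 0.05],
  [-0.034, 0.01, 0, 0, 0.05],
  [-0.03, 0.01, 0, 0, 0.05],
  [-0.02, 0.006, 0, 0, 0.05],
  [0, 0, 0, 0, 0.05],
  [0, 0, 0, 0, 0.05],
  [0, 0, 0, 0, 0.05],
])

```text
clock: 7.57
tool_pos: [0.6223, -0.3234, 0.3828]
eef_rot: [0.736, 0.677, 0.0, -0.001]
contact_force: [0.3, -0.4, -2.1]
opening: 0.675
finger_force: 25.0
```

```bash
python3 -c "
from h import *
tgt(.6226,-.3254,.0657)"
```

```text
clock 7.5667 pos [ 0.6223 -0.3234  0.3828] toolx deg 85.27 delta [-0.0022  0.0006  0.17  ] F [ 0.3 -0.4 -2.1] open 0.6746022097795165
```

Call:
move_arm([
  [-0.002, 0, 0.03, 0, 0.05],
  [0, 0, 0.035, 0, 0.05],
  [0, 0, 0.035, 0, 0.05],
  [0, 0, 0.03, 0, 0.05],
  [0, 0, 0.02, 0, 0.05],
  [0, 0, 0.01, 0, 0.05],
  [0, 0, 0.005, 0, 0.05],
  [0, 0, 0.003, 0, 0.05],
  [0, 0, 0, 0, 0.05],
  [0, 0, 0, 0, 0.05],
])

```text
clock: 8.4
tool_pos: [0.623, -0.3267, 0.2164]
eef_rot: [0.736, 0.677, 0.001, 0.001]
contact_force: [-0.3, 0.6, -1.7]
opening: 0.673
finger_force: 25.0
```

Call:
move_arm([
  [0, 0, 0.002, 0, 0.05],
  [0, 0, 0.001, 0, 0.05],
  [0, 0, 0, 0, 0.05],
  [0, 0, 0, 0, 0.05],
])

```text
clock: 8.73
tool_pos: [0.6227, -0.327, 0.2128]
eef_rot: [0.736, 0.677, 0.0, 0.001]
contact_force: [-0.6, -0.1, 2.3]
opening: 0.671
finger_force: 25.0
```

Call:
move_arm([
  [0, 0, 0, 0, 0.065],
  [0, 0, 0, 0, 0.08],
  [0, 0, 0, 0, 0.088],
  [0, 0, 0, 0, 0.088],
  [0, 0, -0.01, 0, 0.088],
  [0, 0, -0.03, 0, 0.088],
  [0, 0, -0.035, 0, 0.088],
  [0, 0, -0.035, 0, 0.088],
  [0, 0, -0.035, 0, 0.088],
  [0, 0, -0.025, 0, 0.088],
])

```text
clock: 9.57
tool_pos: [0.6227, -0.3267, 0.3862]
eef_rot: [0.736, 0.677, 0.001, 0.002]
contact_force: [0.6, -0.0, 0.8]
opening: 0.998
finger_force: 0.0
```

Call:
move_arm([
  [0.034, -0.009, 0, 0, 0.088],
  [0.034, -0.009, 0, 0, 0.088],
  [0.034, -0.009, 0, 0, 0.088],
  [0.034, -0.009, 0, 0, 0.088],
  [0.034, -0.009, 0, 0, 0.088],
  [0.034, -0.009, 0, 0, 0.088],
  [0.034, -0.009, 0, 0, 0.088],
  [0.034, -0.009, 0, 0, 0.088],
  [0.034, -0.009, 0, 0, 0.088],
  [0.034, -0.009, 0, 0, 0.088],
])

```text
clock: 10.4
tool_pos: [0.5606, 0.0212, 0.3826]
eef_rot: [0.736, 0.677, 0.0, 0.0]
contact_force: [0.1, -0.1, -0.6]
opening: 0.997
finger_force: 0.0
```

Call:
move_arm([
  [0.034, -0.01, 0, 0, 0.088],
  [0.034, -0.01, 0, 0, 0.088],
  [0.034, -0.01, 0, 0, 0.088],
  [0.034, -0.01, 0, 0, 0.088],
  [0.034, -0.01, 0, 0, 0.088],
  [0.034, -0.01, 0, 0, 0.088],
  [0.034, -0.01, 0, 0, 0.088],
  [0.034, -0.01, 0, 0, 0.088],
  [0.034, -0.01, 0, 0, 0.088],
  [0.034, -0.01, 0, 0, 0.088],
])

```text
clock: 11.23
tool_pos: [0.4893, 0.3685, 0.3826]
eef_rot: [0.736, 0.677, 0.0, 0.0]
contact_force: [0.1, 0.7, 0.9]
opening: 0.997
finger_force: 0.0
```

Call:
move_arm([
  [0.014, 0, 0, 0, 0.088],
  [0, 0, 0, 0, 0.088],
  [0, 0, 0, 0, 0.088],
])

```text
clock: 11.48
tool_pos: [0.4908, 0.3811, 0.382]
eef_rot: [0.736, 0.677, 0.0, 0.0]
contact_force: [0.4, -0.6, -0.5]
opening: 0.999
finger_force: 0.0
```

```bash
python3 -c "
from h import *
tgt(.491,.3812,.075)"
```

```text
clock 11.4833 pos [0.4908 0.3811 0.382 ] toolx deg 85.27 delta [2.0e-04 1.0e-04 1.6e-01] F [ 0.4 -0.6 -0.5] open 0.9994579530555455
```

Call:
move_arm([
  [0, 0, 0.03, 0, 0.088],
  [0, 0, 0.03, 0, 0.088],
  [0, 0, 0.03, 0, 0.088],
  [0, 0, 0.03, 0, 0.088],
  [0, 0, 0.025, 0, 0.088],
  [0, 0, 0.015, 0, 0.088],
  [0, 0, 0, 0, 0.088],
  [0, 0, 0, 0, 0.088],
  [0, 0, 0, 0, 0.088],
])

```text
clock: 12.23
tool_pos: [0.4922, 0.38, 0.223]
eef_rot: [0.737, 0.676, 0.001, 0.0]
contact_force: [0.6, 0.2, 0.5]
opening: 1.003
finger_force: 0.0
```

Call:
move_arm([
  [0, 0, 0, 0, 0.07],
  [0, 0, 0, 0, 0.055],
  [0, 0, 0, 0, 0.036],
  [0, 0, 0, 0, 0.036],
  [0, 0, 0, 0, 0.036],
  [0, 0, 0, 0, 0.036],
  [0, 0, 0, 0, 0.036],
  [0, 0, 0, 0, 0.036],
  [0, 0, 0, 0, 0.036],
  [0, 0, 0, 0, 0.036],
], newtons=22)

```text
clock: 13.07
tool_pos: [0.4911, 0.3807, 0.2217]
eef_rot: [0.736, 0.677, -0.0, 0.0]
contact_force: [-0.6, 1.1, 1.7]
opening: 0.519
finger_force: 22.0
```

Call:
move_arm([
  [0, 0, -0.01, 0, 0.036],
  [0, 0, -0.02, 0, 0.036],
  [0, 0, -0.03, 0, 0.036],
  [0, 0, -0.03, 0, 0.036],
  [0, 0, -0.03, 0, 0.036],
  [0, 0, -0.03, 0, 0.036],
  [-0.01, 0.003, -0.02, 0, 0.036],
  [-0.02, 0.006, 0, 0, 0.036],
  [-0.03, 0.009, 0, 0, 0.036],
  [-0.034, 0.01, 0, 0, 0.036],
])

```text
clock: 13.9
tool_pos: [0.5106, 0.2852, 0.3929]
eef_rot: [0.735, 0.678, 0.001, -0.0]
contact_force: [1.2, -0.8, -0.7]
opening: 0.515
finger_force: 22.0
```

Call:
move_arm([
  [-0.034, 0.01, 0, 0, 0.036],
  [-0.034, 0.01, 0, 0, 0.036],
  [-0.034, 0.01, 0, 0, 0.036],
  [-0.034, 0.01, 0, 0, 0.036],
  [-0.034, 0.01, 0, 0, 0.036],
  [-0.034, 0.01, 0, 0, 0.036],
  [-0.034, 0.01, 0, 0, 0.036],
  [-0.034, 0.01, 0, 0, 0.036],
  [-0.034, 0.01, 0, 0, 0.036],
  [-0.034, 0.01, 0, 0, 0.036],
])

```text
clock: 14.73
tool_pos: [0.5822, -0.0644, 0.3923]
eef_rot: [0.736, 0.677, -0.0, 0.0]
contact_force: [0.7, -0.4, -0.6]
opening: 0.516
finger_force: 22.0
```

Call:
move_arm([
  [-0.034, 0.01, 0, 0, 0.036],
  [-0.034, 0.01, 0, 0, 0.036],
  [-0.034, 0.01, 0, 0, 0.036],
  [-0.034, 0.01, 0, 0, 0.036],
  [-0.02, 0.005, 0, 0, 0.036],
  [-0.01, 0, 0, 0, 0.036],
  [-0.004, 0, 0, 0, 0.036],
  [0, 0, 0, 0, 0.036],
  [0, 0, 0, 0, 0.036],
])

```text
clock: 15.48
tool_pos: [0.6129, -0.2335, 0.392]
eef_rot: [0.735, 0.678, 0.001, -0.001]
contact_force: [0.8, 0.6, -0.3]
opening: 0.513
finger_force: 22.0
```

```bash
python3 -c "
from h import *
tgt(.6135,-.2358,.0747)"
```

```text
clock 15.4833 pos [ 0.6129 -0.2335  0.392 ] toolx deg 85.34 delta [-0.0026  0.0008  0.1703] F [ 0.8  0.6 -0.3] open 0.5134065021082592
```

Call:
move_arm([
  [-0.002, 0, 0.03, 0, 0.036],
  [0, 0, 0.035, 0, 0.036],
  [0, 0, 0.035, 0, 0.036],
  [0, 0, 0.03, 0, 0.036],
  [0, 0, 0.02, 0, 0.036],
  [0, 0, 0.01, 0, 0.036],
  [0, 0, 0.006, 0, 0.036],
  [0, 0, 0.003, 0, 0.036],
  [0, 0, 0, 0, 0.036],
  [0, 0, 0, 0, 0.036],
])

```text
clock: 16.32
tool_pos: [0.6134, -0.2375, 0.2242]
eef_rot: [0.736, 0.677, 0.001, 0.001]
contact_force: [0.0, -0.2, -1.3]
opening: 0.514
finger_force: 22.0
```

Call:
move_arm([
  [0, 0, 0.001, 0, 0.036],
  [0, 0, 0, 0, 0.036],
  [0, 0, 0, 0, 0.036],
])

```text
clock: 16.57
tool_pos: [0.6129, -0.2379, 0.2225]
eef_rot: [0.736, 0.677, 0.0, 0.001]
contact_force: [-0.2, -0.4, -1.5]
opening: 0.513
finger_force: 22.0
```

Call:
move_arm([
  [0, 0, 0.001, 0, 0.036],
  [0, 0, 0, 0, 0.036],
  [0, 0, 0, 0, 0.05],
  [0, 0, 0, 0, 0.07],
  [0, 0, 0, 0, 0.088],
  [0, 0, 0, 0, 0.088],
  [0, 0, 0, 0, 0.088],
])

```text
clock: 17.15
tool_pos: [0.6127, -0.2377, 0.2206]
eef_rot: [0.736, 0.677, -0.0, -0.0]
contact_force: [0.2, 0.2, -0.1]
opening: 0.842
finger_force: 0.0
```

Call:
move_arm([
  [0, 0, -0.01, 0, 0.088],
  [0, 0, -0.03, 0, 0.088],
  [0, 0, -0.035, 0, 0.088],
  [0, 0, -0.035, 0, 0.088],
  [0, 0, -0.035, 0, 0.088],
  [0, 0, -0.025, 0, 0.088],
  [0, 0, 0, 0, 0.088],
])

```text
clock: 17.73
tool_pos: [0.6144, -0.2376, 0.3979]
eef_rot: [0.736, 0.677, 0.003, 0.005]
contact_force: [0.1, 0.3, 0.4]
opening: 0.995
finger_force: 0.0
```

```bash
python3 - <<'E'
from h import *
tgt(.5275,.3402,.032)
s=snapshot("scene");P=cloud(s);cv2.imwrite("pics/s2.png",s["color"][...,::-1])
for nm,x,y,h,rr in [("slim",.6135,-.236,.114,.03),("jar",.6226,-.326,.104,.04),("vial",.527,.3405,.054,.025)]:
    m=(abs(P[...,2]-h)<.005)&(np.hypot(P[...,0]-x,P[...,1]-y)<rr)&(s["depth"]>0)
    if m.sum()>5:print(nm,m.sum(),P[m].mean(0).round(4),circ(P[m]))
E
```

```text
clock 17.7333 pos [ 0.6144 -0.2376  0.3979] toolx deg 85.16 delta [ 0.5688 -0.1379  0.2163] F [0.1 0.3 0.4] open 0.9945999538811502
slim 55 [ 0.6095 -0.2346  0.1132] [ 0.6126 -0.2338  0.0152]
jar 189 [ 0.6193 -0.3244  0.1033] [ 0.6207 -0.3267  0.0292]
vial 101 [0.5242 0.3416 0.0526] [0.5249 0.3417 0.0121]
```

View pics/s2.png

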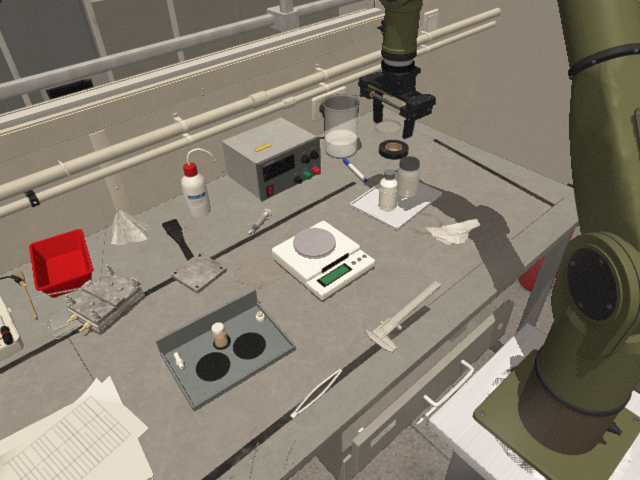

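The bottles stand at (388,195) and (408,178) on the side tray, and the vial at (219,333) has not moved. I'll go to the vial next.

Call:
move_arm([
  [0.02, -0.006, 0, 0, 0.088],
  [0.034, -0.009, 0, 0, 0.088],
  [0.034, -0.009, 0, 0, 0.088],
  [0.034, -0.009, 0, 0, 0.088],
  [0.034, -0.009, 0, 0, 0.088],
  [0.034, -0.009, 0, 0, 0.088],
  [0.034, -0.008, 0, 0, 0.08],
  [0.034, -0.008, 0, 0, 0.07],
  [0.034, -0.008, 0, 0, 0.06],
  [0.034, -0.008, 0, 0, 0.05],
])

```text
clock: 18.62
tool_pos: [0.5564, 0.0954, 0.3898]
eef_rot: [0.736, 0.677, -0.001, -0.0]
contact_force: [0.7, 0.1, -0.8]
opening: 0.718
finger_force: 0.0
```

Call:
move_arm([
  [0.034, -0.008, 0, 0, 0.05],
  [0.034, -0.008, 0, 0, 0.05],
  [0.034, -0.008, 0, 0, 0.05],
  [0.034, -0.008, 0, 0, 0.05],
  [0.034, -0.008, 0, 0, 0.05],
  [0.034, -0.007, 0, 0, 0.05],
  [0.03, -0.006, 0, 0, 0.05],
  [0.01, -0.002, 0, 0, 0.05],
  [0, 0, 0, 0, 0.05],
])

```text
clock: 19.37
tool_pos: [0.5212, 0.3452, 0.3898]
eef_rot: [0.734, 0.679, -0.0, -0.001]
contact_force: [-0.2, 0.8, -0.5]
opening: 0.568
finger_force: 0.0
```

Call:
move_arm([
  [0, 0, 0, -0.12, 0.05],
  [0, 0, 0, -0.12, 0.05],
  [0, 0, 0, -0.12, 0.05],
  [0, 0, 0, -0.12, 0.05],
  [0, 0, 0, -0.12, 0.05],
  [0, 0, 0, -0.12, 0.05],
  [0, 0, 0, -0.12, 0.05],
  [0, 0, 0, -0.12, 0.05],
  [0, 0, 0, -0.12, 0.05],
  [0, 0, 0, 0, 0.05],
])

```text
clock: 20.2
tool_pos: [0.524, 0.3389, 0.3896]
eef_rot: [0.283, 0.959, -0.002, -0.0]
contact_force: [0.7, -0.2, 0.1]
opening: 0.563
finger_force: 0.0
```

```bash
python3 - <<'E'
from h import *
tgt(.527,.3404,.032);print(r.get_state()["q"].round(2))
s=snapshot("side");P=cloud(s)
m=(abs(P[...,2]-.054)<.004)&(np.hypot(P[...,0]-.527,P[...,1]-.3404)<.025)&(s["depth"]>0)
print(m.sum(),P[m].mean(0).round(4),circ(P[m]))
E
```

```text
clock 20.2 pos [0.524  0.3389 0.3896] toolx deg 147.07 delta [-0.0015  0.0036  0.2106] F [ 0.7 -0.2  0.1] open 0.5634504169543907
[-0.28  0.78 -0.7   1.57  0.57  1.01 -0.15]
100 [0.5269 0.3424 0.0526] [0.5284 0.3411 0.0138]
```

Call:
move_arm([
  [-0.002, 0.004, 0.03, 0, 0.05],
  [0, 0, 0.03, 0, 0.05],
  [0, 0, 0.03, 0, 0.05],
  [0, 0, 0.03, 0, 0.05],
  [0, 0, 0.03, 0, 0.05],
  [0, 0, 0.02, 0, 0.05],
  [0, 0, 0.01, 0, 0.05],
  [0, 0, 0, 0, 0.05],
  [0, 0, 0, 0, 0.05],
])

```text
clock: 21.0
tool_pos: [0.5272, 0.3438, 0.211]
eef_rot: [0.284, 0.959, -0.0, 0.0]
contact_force: [0.7, 0.9, 0.2]
opening: 0.564
finger_force: 0.0
```

```bash
python3 -c "
from h import *
tgt(.5275,.3405,.032)"
```

```text
clock 21.0 pos [0.5272 0.3438 0.211 ] toolx deg 146.96 delta [-0.0021 -0.0026  0.032 ] F [0.7 0.9 0.2] open 0.5644958391787587
```

Call:
move_arm([
  [-0.002, -0.003, 0.005, 0, 0.05],
  [0, 0, 0.015, 0, 0.05],
  [0, 0, 0.008, 0, 0.05],
  [0, 0, 0.004, 0, 0.05],
  [0, 0, 0, 0, 0.05],
  [0, 0, 0, 0, 0.05],
  [0, 0, 0, 0, 0.05],
])

```text
clock: 21.58
tool_pos: [0.527, 0.3408, 0.1789]
eef_rot: [0.283, 0.959, 0.0, 0.0]
contact_force: [-0.2, -0.1, -0.2]
opening: 0.565
finger_force: 0.0
```

Call:
move_arm([
  [0, 0, 0, 0, 0.04],
  [0, 0, 0, 0, 0.03],
  [0, 0, 0, 0, 0.02],
  [0, 0, 0, 0, 0.018],
  [0, 0, 0, 0, 0.018],
  [0, 0, 0, 0, 0.018],
  [0, 0, 0, 0, 0.018],
  [0, 0, 0, 0, 0.018],
  [0, 0, 0, 0, 0.018],
], newtons=10)

```text
clock: 22.33
tool_pos: [0.527, 0.3406, 0.1789]
eef_rot: [0.283, 0.959, 0.0, 0.0]
contact_force: [-0.5, 0.1, 3.1]
opening: 0.304
finger_force: 10.0
```

```bash
python3 -c "
from h import *
tgt(.592,.039,.082)"
```

```text
clock 22.3333 pos [0.527  0.3406 0.1789] toolx deg 147.07 delta [-0.2185 -0.2178 -0.0501] F [-0.5  0.1  3.1] open 0.30418448523628994
```

Call:
move_arm([
  [0, 0, -0.01, 0, 0.018],
  [0, 0, -0.02, 0, 0.018],
  [0, 0, -0.03, 0, 0.018],
  [0, 0, -0.03, 0, 0.018],
  [0, 0, -0.03, 0, 0.018],
  [-0.01, -0.01, -0.01, 0, 0.018],
  [-0.02, -0.02, 0, 0, 0.018],
  [-0.023, -0.023, 0, 0, 0.018],
  [-0.023, -0.023, 0, 0, 0.018],
  [-0.023, -0.023, 0, 0, 0.018],
])

```text
clock: 23.17
tool_pos: [0.5561, 0.2023, 0.3094]
eef_rot: [0.283, 0.959, -0.0, 0.0]
contact_force: [-0.4, 0.5, -0.0]
opening: 0.298
finger_force: 10.0
```

Call:
move_arm([
  [-0.023, -0.023, 0, 0, 0.018],
  [-0.023, -0.023, 0, 0, 0.018],
  [-0.023, -0.023, 0, 0, 0.018],
  [-0.023, -0.023, 0, 0, 0.018],
  [-0.017, -0.016, 0, 0, 0.018],
  [-0.01, -0.01, 0, 0, 0.018],
  [0, 0, 0, 0, 0.018],
  [0, 0, 0, 0, 0.018],
  [0, 0, 0, 0, 0.018],
])

```text
clock: 23.92
tool_pos: [0.5916, 0.0417, 0.3092]
eef_rot: [0.282, 0.959, 0.001, -0.0]
contact_force: [-0.5, 0.2, 1.0]
opening: 0.301
finger_force: 10.0
```

```bash
python3 -c "
from h import *
tgt(.592,.039,.082)"
```

```text
clock 23.9167 pos [0.5916 0.0417 0.3092] toolx deg 147.19 delta [-0.0019 -0.0022  0.0802] F [-0.5  0.2  1. ] open 0.30069687465103023
```

Call:
move_arm([
  [-0.001, -0.001, 0.025, 0, 0.018],
  [0, 0, 0.025, 0, 0.018],
  [0, 0, 0.015, 0, 0.018],
  [0, 0, 0.008, 0, 0.018],
  [0, 0, 0.004, 0, 0.018],
  [0, 0, 0.002, 0, 0.018],
  [0, 0, 0, 0, 0.018],
  [0, 0, 0, 0, 0.018],
  [0, 0, 0, 0, 0.018],
])

```text
clock: 24.67
tool_pos: [0.5926, 0.0387, 0.2306]
eef_rot: [0.283, 0.959, 0.0, 0.001]
contact_force: [0.5, -0.4, -0.8]
opening: 0.3
finger_force: 10.0
```

```bash
python3 -c "
from h import *
tgt(.592,.039,.082)"
```

```text
clock 24.6667 pos [0.5926 0.0387 0.2306] toolx deg 147.06 delta [ 0.0006 -0.0001  0.0016] F [ 0.5 -0.4 -0.8] open 0.3002586516926098
```

Call:
move_arm([
  [0, 0, 0.001, 0, 0.018],
  [0, 0, 0.0005, 0, 0.018],
  [0, 0, 0, 0, 0.018],
  [0, 0, 0, 0, 0.018],
  [0, 0, 0, 0, 0.018],
])

```text
clock: 25.08
tool_pos: [0.5925, 0.0385, 0.2288]
eef_rot: [0.284, 0.959, 0.0, 0.001]
contact_force: [-0.8, -0.7, 5.9]
opening: 0.3
finger_force: 10.0
```

Contact (5.9 N). Release and rise.

Call:
move_arm([
  [0, 0, 0, 0, 0.024],
  [0, 0, 0, 0, 0.03],
  [0, 0, 0, 0, 0.04],
  [0, 0, 0, 0, 0.05],
  [0, 0, 0, 0, 0.05],
  [0, 0, 0, 0, 0.05],
  [0, 0, 0, 0, 0.05],
])

```text
clock: 25.67
tool_pos: [0.5922, 0.0385, 0.228]
eef_rot: [0.283, 0.959, -0.0, -0.0]
contact_force: [-0.7, 0.9, -0.4]
opening: 0.565
finger_force: 0.0
```

Call:
move_arm([
  [0, 0, -0.01, 0, 0.05],
  [0, 0, -0.025, 0, 0.05],
  [0, 0, -0.035, 0, 0.06],
  [0, 0, -0.035, 0, 0.088],
  [0, 0, -0.035, 0, 0.088],
  [0, 0, -0.02, 0, 0.088],
  [0, 0, 0, 0, 0.088],
])

```text
clock: 26.25
tool_pos: [0.5933, 0.0396, 0.3939]
eef_rot: [0.283, 0.959, 0.002, 0.004]
contact_force: [1.6, 0.2, 0.7]
opening: 0.923
finger_force: 0.0
```

Call:
move_arm([
  [0, 0, 0, 0.12, 0.088],
  [0, 0, 0, 0.12, 0.088],
  [0, 0, 0, 0.12, 0.088],
  [0, 0, 0, 0.12, 0.088],
  [0, 0, 0, 0.12, 0.088],
  [0, 0, 0, 0.12, 0.088],
  [0, 0, 0, 0.12, 0.088],
  [0, 0, 0, 0.12, 0.088],
  [0, 0, 0, 0.12, 0.088],
  [0, 0, 0, 0, 0.088],
])

```text
clock: 27.08
tool_pos: [0.5918, 0.0387, 0.3879]
eef_rot: [0.737, 0.676, -0.001, -0.0]
contact_force: [0.2, -0.1, 0.5]
opening: 0.996
finger_force: 0.0
```

```bash
python3 - <<'E'
from h import *
tgt(.6127,-.2377,.0745)
for n in ["scene","side"]:
    s=snapshot(n);P=cloud(s);cv2.imwrite(f"pics/{n}3.png",s["color"][...,::-1])
    m=(abs(P[...,2]-.104)<.005)&(np.hypot(P[...,0]-.592,P[...,1]-.039)<.03)&(s["depth"]>0)
    print(m.sum(),P[m].mean(0).round(4),circ(P[m]))
E
```

```text
clock 27.0833 pos [0.5918 0.0387 0.3879] toolx deg 85.04 delta [-0.2735  0.0448  0.1666] F [ 0.2 -0.1  0.5] open 0.9961889607322592
64 [0.5901 0.0411 0.1027] [0.591  0.04   0.0123]
55 [0.5917 0.0418 0.1026] [0.5916 0.0394 0.0142]
```

View pics/side3.png

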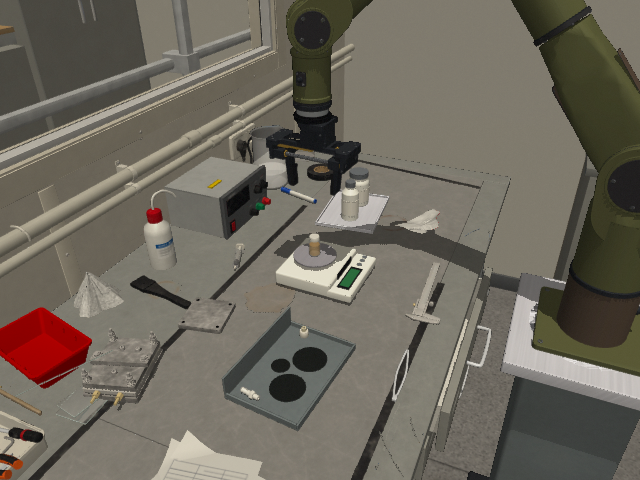

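The vial stands upright mid-pan at (314,245), and both bottles are on the side tray at (350,200) and (360,187). The slim bottle goes back first.

Call:
move_arm([
  [-0.025, 0.005, 0, 0, 0.088],
  [-0.034, 0.006, 0, 0, 0.088],
  [-0.034, 0.006, 0, 0, 0.088],
  [-0.034, 0.006, 0, 0, 0.088],
  [-0.034, 0.006, 0, 0, 0.088],
  [-0.034, 0.006, 0, 0, 0.088],
  [-0.034, 0.005, 0, 0, 0.088],
  [-0.03, 0.005, 0, 0, 0.088],
  [-0.014, 0, 0, 0, 0.088],
  [0, 0, 0, 0, 0.088],
])

```text
clock: 28.02
tool_pos: [0.613, -0.2419, 0.3874]
eef_rot: [0.738, 0.675, -0.001, 0.0]
contact_force: [-1.2, -0.3, -0.2]
opening: 0.999
finger_force: 0.0
```

Call:
move_arm([
  [0, 0, 0, 0, 0.088],
  [0, 0, 0, 0, 0.088],
])

```text
clock: 28.18
tool_pos: [0.6144, -0.2342, 0.3883]
eef_rot: [0.735, 0.678, 0.001, -0.001]
contact_force: [-0.1, 0.0, 0.1]
opening: 0.992
finger_force: 0.0
```

```bash
python3 -c "
from h import *
tgt(.6127,-.2377,.0745)"
```

```text
clock 28.1833 pos [ 0.6144 -0.2342  0.3883] toolx deg 85.44 delta [-0.0041 -0.0014  0.1668] F [-0.1  0.   0.1] open 0.9920161200886062
```

Call:
move_arm([
  [0, -0.001, 0.03, 0, 0.088],
  [0, 0, 0.03, 0, 0.088],
  [0, 0, 0.03, 0, 0.088],
  [0, 0, 0.03, 0, 0.088],
  [0, 0, 0.025, 0, 0.088],
  [0, 0, 0.015, 0, 0.088],
  [0, 0, 0.004, 0, 0.088],
  [0, 0, 0, 0, 0.088],
  [0, 0, 0, 0, 0.088],
  [0, 0, 0, 0, 0.088],
])

```text
clock: 29.02
tool_pos: [0.6141, -0.237, 0.2262]
eef_rot: [0.736, 0.677, 0.001, 0.001]
contact_force: [-0.6, -0.4, -0.1]
opening: 0.999
finger_force: 0.0
```

```bash
python3 -c "
from h import *
tgt(.6127,-.2377,.0737)"
```

```text
clock 29.0167 pos [ 0.6141 -0.237   0.2262] toolx deg 85.21 delta [-0.0009 -0.0014  0.0055] F [-0.6 -0.4 -0.1] open 0.9993451617249709
```

Call:
move_arm([
  [-0.001, -0.001, 0.003, 0, 0.088],
  [0, 0, 0, 0, 0.088],
  [0, 0, 0, 0, 0.088],
])

```text
clock: 29.27
tool_pos: [0.6121, -0.2384, 0.2218]
eef_rot: [0.736, 0.677, 0.0, 0.0]
contact_force: [0.3, -0.0, -1.1]
opening: 0.996
finger_force: 0.0
```

Call:
move_arm([
  [0, 0, 0, 0, 0.07],
  [0, 0, 0, 0, 0.055],
  [0, 0, 0, 0, 0.036],
  [0, 0, 0, 0, 0.036],
  [0, 0, 0, 0, 0.036],
  [0, 0, 0, 0, 0.036],
  [0, 0, 0, 0, 0.036],
  [0, 0, 0, 0, 0.036],
  [0, 0, 0, 0, 0.036],
  [0, 0, 0, 0, 0.036],
], newtons=22)

```text
clock: 30.1
tool_pos: [0.6122, -0.2381, 0.2212]
eef_rot: [0.736, 0.677, 0.0, 0.0]
contact_force: [0.3, -0.1, -0.2]
opening: 0.514
finger_force: 22.0
```

Call:
move_arm([
  [0, 0, -0.01, 0, 0.036],
  [0, 0, -0.02, 0, 0.036],
  [0, 0, -0.03, 0, 0.036],
  [0, 0, -0.03, 0, 0.036],
  [0, 0, -0.03, 0, 0.036],
  [0, 0, -0.03, 0, 0.036],
  [0.01, -0.003, -0.02, 0, 0.036],
  [0.02, -0.006, 0, 0, 0.036],
  [0.03, -0.009, 0, 0, 0.036],
  [0.034, -0.01, 0, 0, 0.036],
])

```text
clock: 30.93
tool_pos: [0.5915, -0.143, 0.3922]
eef_rot: [0.737, 0.675, -0.0, 0.001]
contact_force: [-0.3, 1.8, -0.6]
opening: 0.512
finger_force: 22.0
```

Call:
move_arm([
  [0.034, -0.01, 0, 0, 0.036],
  [0.034, -0.01, 0, 0, 0.036],
  [0.034, -0.01, 0, 0, 0.036],
  [0.034, -0.01, 0, 0, 0.036],
  [0.034, -0.01, 0, 0, 0.036],
  [0.034, -0.01, 0, 0, 0.036],
  [0.034, -0.01, 0, 0, 0.036],
  [0.034, -0.01, 0, 0, 0.036],
  [0.034, -0.01, 0, 0, 0.036],
  [0.034, -0.01, 0, 0, 0.036],
])

```text
clock: 31.77
tool_pos: [0.5201, 0.2066, 0.3919]
eef_rot: [0.736, 0.677, 0.0, 0.0]
contact_force: [0.6, -0.3, -1.2]
opening: 0.517
finger_force: 22.0
```

Call:
move_arm([
  [0.034, -0.01, 0, 0, 0.036],
  [0.034, -0.01, 0, 0, 0.036],
  [0.034, -0.01, 0, 0, 0.036],
  [0.034, -0.01, 0, 0, 0.036],
  [0.02, -0.004, 0, 0, 0.036],
  [0.012, 0, 0, 0, 0.036],
  [0.004, 0, 0, 0, 0.036],
  [0, 0, 0, 0, 0.036],
  [0, 0, 0, 0, 0.036],
  [0, 0, 0, 0, 0.036],
])

```text
clock: 32.6
tool_pos: [0.4921, 0.3785, 0.3912]
eef_rot: [0.737, 0.676, -0.001, 0.001]
contact_force: [-0.4, -0.4, -1.1]
opening: 0.515
finger_force: 22.0
```

```bash
python3 -c "
from h import *
tgt(.4911,.3807,.0747)"
```

```text
clock 32.6 pos [0.4921 0.3785 0.3912] toolx deg 85.07 delta [ 0.0024 -0.0013  0.1695] F [-0.4 -0.4 -1.1] open 0.5151136397763167
```

Call:
move_arm([
  [0.001, -0.001, 0.03, 0, 0.036],
  [0, 0, 0.035, 0, 0.036],
  [0, 0, 0.035, 0, 0.036],
  [0, 0, 0.03, 0, 0.036],
  [0, 0, 0.02, 0, 0.036],
  [0, 0, 0.01, 0, 0.036],
  [0, 0, 0.005, 0, 0.036],
  [0, 0, 0.002, 0, 0.036],
  [0, 0, 0, 0, 0.036],
  [0, 0, 0, 0, 0.036],
])

```text
clock: 33.43
tool_pos: [0.4912, 0.3815, 0.2256]
eef_rot: [0.736, 0.677, 0.001, 0.0]
contact_force: [0.0, -0.6, -1.3]
opening: 0.516
finger_force: 22.0
```

```bash
python3 -c "
from h import *
tgt(.4911,.3807,.0745)"
```

```text
clock 33.4333 pos [0.4912 0.3815 0.2256] toolx deg 85.16 delta [-0.0008 -0.      0.0041] F [ 0.  -0.6 -1.3] open 0.5159806920799209
```

Call:
move_arm([
  [-0.001, 0, 0.002, 0, 0.036],
  [0, 0, 0.001, 0, 0.036],
  [0, 0, 0, 0, 0.036],
  [0, 0, 0, 0, 0.036],
])

```text
clock: 33.77
tool_pos: [0.4906, 0.3803, 0.2215]
eef_rot: [0.736, 0.677, 0.0, 0.0]
contact_force: [0.2, 0.3, -1.0]
opening: 0.514
finger_force: 22.0
```

Call:
move_arm([
  [0, 0, 0.0005, 0, 0.036],
  [0, 0, 0, 0, 0.036],
  [0, 0, 0, 0, 0.05],
  [0, 0, 0, 0, 0.07],
  [0, 0, 0, 0, 0.088],
  [0, 0, 0, 0, 0.088],
  [0, 0, 0, 0, 0.088],
  [0, 0, 0, 0, 0.088],
])

```text
clock: 34.43
tool_pos: [0.4905, 0.3803, 0.2206]
eef_rot: [0.736, 0.677, -0.0, 0.0]
contact_force: [-0.5, -0.2, 0.4]
opening: 0.922
finger_force: 0.0
```

Call:
move_arm([
  [0, 0, -0.01, 0, 0.088],
  [0, 0, -0.03, 0, 0.088],
  [0, 0, -0.035, 0, 0.088],
  [0, 0, -0.035, 0, 0.088],
  [0, 0, -0.035, 0, 0.088],
  [0, 0, -0.02, 0, 0.088],
  [-0.01, 0.003, 0, 0, 0.088],
  [-0.02, 0.006, 0, 0, 0.088],
  [-0.03, 0.009, 0, 0, 0.088],
  [-0.034, 0.009, 0, 0, 0.088],
])

```text
clock: 35.27
tool_pos: [0.5089, 0.2841, 0.3856]
eef_rot: [0.735, 0.678, 0.0, -0.0]
contact_force: [0.9, -1.3, -0.5]
opening: 0.996
finger_force: 0.0
```

Call:
move_arm([
  [-0.034, 0.0095, 0, 0, 0.088],
  [-0.034, 0.0095, 0, 0, 0.088],
  [-0.034, 0.0095, 0, 0, 0.088],
  [-0.034, 0.0095, 0, 0, 0.088],
  [-0.034, 0.0095, 0, 0, 0.088],
  [-0.034, 0.0095, 0, 0, 0.088],
  [-0.034, 0.0095, 0, 0, 0.088],
  [-0.034, 0.0095, 0, 0, 0.088],
  [-0.034, 0.0095, 0, 0, 0.088],
  [-0.034, 0.0095, 0, 0, 0.088],
])

```text
clock: 36.1
tool_pos: [0.5751, -0.0648, 0.3853]
eef_rot: [0.736, 0.677, -0.001, -0.0]
contact_force: [0.9, 0.8, -0.2]
opening: 1.002
finger_force: 0.0
```

Call:
move_arm([
  [-0.034, 0.0095, 0, 0, 0.088],
  [-0.034, 0.0095, 0, 0, 0.088],
  [-0.034, 0.0095, 0, 0, 0.088],
  [-0.034, 0.0095, 0, 0, 0.088],
  [-0.034, 0.0095, 0, 0, 0.088],
  [-0.034, 0.0095, 0, 0, 0.088],
  [-0.034, 0.009, 0, 0, 0.088],
  [-0.02, 0.003, 0, 0, 0.088],
  [0, 0, 0, 0, 0.088],
  [0, 0, 0, 0, 0.088],
])

```text
clock: 36.93
tool_pos: [0.6217, -0.327, 0.3846]
eef_rot: [0.737, 0.676, -0.001, -0.001]
contact_force: [-1.0, 0.7, 0.1]
opening: 0.997
finger_force: 0.0
```

Call:
move_arm([
  [0, 0, 0, 0, 0.088],
  [0, 0, 0, 0, 0.088],
  [0, 0, 0, 0, 0.088],
])

```text
clock: 37.18
tool_pos: [0.6231, -0.3235, 0.3859]
eef_rot: [0.735, 0.678, 0.0, -0.0]
contact_force: [-0.4, -1.0, -0.2]
opening: 1.002
finger_force: 0.0
```

```bash
python3 -c "
from h import *
tgt(.6227,-.327,.0658)"
```

```text
clock 37.1833 pos [ 0.6231 -0.3235  0.3859] toolx deg 85.35 delta [-0.0037 -0.      0.1731] F [-0.4 -1.  -0.2] open 1.0019331008691439
```

Call:
move_arm([
  [-0.002, 0, 0.03, 0, 0.088],
  [0, 0, 0.03, 0, 0.088],
  [0, 0, 0.03, 0, 0.088],
  [0, 0, 0.03, 0, 0.088],
  [0, 0, 0.025, 0, 0.088],
  [0, 0, 0.015, 0, 0.088],
  [0, 0, 0.01, 0, 0.088],
  [0, 0, 0, 0, 0.088],
  [0, 0, 0, 0, 0.088],
  [0, 0, 0, 0, 0.088],
])

```text
clock: 38.02
tool_pos: [0.6236, -0.3274, 0.2176]
eef_rot: [0.736, 0.677, 0.001, 0.001]
contact_force: [-0.1, 0.9, -0.3]
opening: 0.997
finger_force: 0.0
```

```bash
python3 -c "
from h import *
tgt(.6227,-.327,.0658)"
```

```text
clock 38.0167 pos [ 0.6236 -0.3274  0.2176] toolx deg 85.18 delta [ 0.0003 -0.0009  0.0048] F [-0.1  0.9 -0.3] open 0.9973618545395986
```

Call:
move_arm([
  [0, -0.001, 0.003, 0, 0.088],
  [0, 0, 0, 0, 0.088],
  [0, 0, 0, 0, 0.088],
])

```text
clock: 38.27
tool_pos: [0.6217, -0.3274, 0.2135]
eef_rot: [0.736, 0.677, 0.0, 0.0]
contact_force: [0.1, -0.6, -0.6]
opening: 1.005
finger_force: 0.0
```

Call:
move_arm([
  [0, 0, 0, 0, 0.07],
  [0, 0, 0, 0, 0.05],
  [0, 0, 0, 0, 0.05],
  [0, 0, 0, 0, 0.05],
  [0, 0, 0, 0, 0.05],
  [0, 0, 0, 0, 0.05],
  [0, 0, 0, 0, 0.05],
  [0, 0, 0, 0, 0.05],
], newtons=25)

```text
clock: 38.93
tool_pos: [0.6219, -0.3272, 0.2128]
eef_rot: [0.736, 0.677, 0.0, 0.0]
contact_force: [0.7, 0.0, -0.5]
opening: 0.669
finger_force: 25.0
```

Call:
move_arm([
  [0, 0, -0.01, 0, 0.05],
  [0, 0, -0.02, 0, 0.05],
  [0, 0, -0.03, 0, 0.05],
  [0, 0, -0.03, 0, 0.05],
  [0, 0, -0.03, 0, 0.05],
  [0, 0, -0.03, 0, 0.05],
  [0.01, -0.003, -0.02, 0, 0.05],
  [0.02, -0.006, 0, 0, 0.05],
  [0.03, -0.009, 0, 0, 0.05],
  [0.034, -0.01, 0, 0, 0.05],
])

```text
clock: 39.77
tool_pos: [0.6006, -0.2321, 0.3833]
eef_rot: [0.737, 0.675, -0.0, 0.001]
contact_force: [0.4, 0.4, -3.1]
opening: 0.675
finger_force: 25.0
```

Call:
move_arm([
  [0.034, -0.011, 0, 0, 0.05],
  [0.034, -0.011, 0, 0, 0.05],
  [0.034, -0.011, 0, 0, 0.05],
  [0.034, -0.011, 0, 0, 0.05],
  [0.034, -0.011, 0, 0, 0.05],
  [0.034, -0.011, 0, 0, 0.05],
  [0.034, -0.011, 0, 0, 0.05],
  [0.034, -0.01, 0, 0, 0.05],
  [0.034, -0.01, 0, 0, 0.05],
  [0.034, -0.01, 0, 0, 0.05],
])

```text
clock: 40.6
tool_pos: [0.5226, 0.1179, 0.3832]
eef_rot: [0.736, 0.677, -0.0, 0.0]
contact_force: [0.1, -0.3, -2.4]
opening: 0.675
finger_force: 25.0
```

Call:
move_arm([
  [0.034, -0.011, 0, 0, 0.05],
  [0.034, -0.011, 0, 0, 0.05],
  [0.034, -0.011, 0, 0, 0.05],
  [0.034, -0.011, 0, 0, 0.05],
  [0.03, -0.008, 0, 0, 0.05],
  [0.015, -0.003, 0, 0, 0.05],
  [0.003, 0, 0, 0, 0.05],
  [0, 0, 0, 0, 0.05],
  [0, 0, 0, 0, 0.05],
  [0, 0, 0, 0, 0.05],
])

```text
clock: 41.43
tool_pos: [0.4848, 0.3023, 0.3826]
eef_rot: [0.737, 0.676, -0.001, 0.001]
contact_force: [0.1, 0.0, -1.9]
opening: 0.676
finger_force: 25.0
```

```bash
python3 -c "
from h import *
tgt(.4839,.3049,.0658)"
```

```text
clock 41.4333 pos [0.4848 0.3023 0.3826] toolx deg 85.02 delta [ 0.0029 -0.0012  0.1697] F [ 0.1  0.  -1.9] open 0.6759028405971371
```

Call:
move_arm([
  [0.002, -0.001, 0.03, 0, 0.05],
  [0, 0, 0.035, 0, 0.05],
  [0, 0, 0.035, 0, 0.05],
  [0, 0, 0.03, 0, 0.05],
  [0, 0, 0.02, 0, 0.05],
  [0, 0, 0.01, 0, 0.05],
  [0, 0, 0.005, 0, 0.05],
  [0, 0, 0.002, 0, 0.05],
  [0, 0, 0, 0, 0.05],
  [0, 0, 0, 0, 0.05],
])

```text
clock: 42.27
tool_pos: [0.4839, 0.3068, 0.217]
eef_rot: [0.736, 0.677, 0.001, 0.0]
contact_force: [-0.3, 0.5, -0.9]
opening: 0.672
finger_force: 25.0
```

```bash
python3 -c "
from h import *
tgt(.4839,.3049,.0658)"
```

```text
clock 42.2667 pos [0.4839 0.3068 0.217 ] toolx deg 85.16 delta [-0.0019  0.0001  0.0042] F [-0.3  0.5 -0.9] open 0.6722924154494255
```

Call:
move_arm([
  [-0.002, 0, 0.002, 0, 0.05],
  [0, 0, 0.0015, 0, 0.05],
  [0, 0, 0, 0, 0.05],
  [0, 0, 0, 0, 0.05],
])

```text
clock: 42.6
tool_pos: [0.4835, 0.3044, 0.2128]
eef_rot: [0.736, 0.677, 0.0, 0.0]
contact_force: [2.0, -1.5, 1.9]
opening: 0.675
finger_force: 25.0
```

Contact again. Release, rise and move clear so I can check the result.

Call:
move_arm([
  [0, 0, 0, 0, 0.065],
  [0, 0, 0, 0, 0.075],
  [0, 0, 0, 0, 0.088],
  [0, 0, 0, 0, 0.088],
  [0, 0, 0, 0, 0.088],
  [0, 0, 0, 0, 0.088],
])

```text
clock: 43.1
tool_pos: [0.4831, 0.3047, 0.2121]
eef_rot: [0.736, 0.677, -0.0, -0.0]
contact_force: [0.4, 0.7, 0.7]
opening: 0.998
finger_force: 0.0
```

Call:
move_arm([
  [0, 0, -0.01, 0, 0.088],
  [0, 0, -0.03, 0, 0.088],
  [0, 0, -0.035, 0, 0.088],
  [0, 0, -0.035, 0, 0.088],
  [0, 0, -0.035, 0, 0.088],
  [0, 0, -0.03, 0, 0.088],
  [-0.03, 0, 0, 0, 0.088],
  [-0.03, 0, 0, 0, 0.088],
  [-0.03, 0, 0, 0, 0.088],
  [0, 0, 0, 0, 0.088],
])

```text
clock: 43.93
tool_pos: [0.4754, 0.2082, 0.3875]
eef_rot: [0.739, 0.674, -0.003, 0.002]
contact_force: [-0.9, -0.5, -0.9]
opening: 0.997
finger_force: 0.0
```

Call:
move_arm([
  [0, 0, 0, 0, 0.088],
  [0, 0, 0, 0, 0.088],
  [0, 0, 0, 0, 0.088],
  [0, 0, 0, 0, 0.088],
  [0, 0, 0, 0, 0.088],
])

```text
clock: 44.35
tool_pos: [0.4755, 0.2161, 0.3872]
eef_rot: [0.736, 0.677, 0.0, -0.0]
contact_force: [0.0, -0.2, -0.1]
opening: 1.0
finger_force: 0.0
```

```bash
python3 - <<'E'
from h import *
for n in ["scene","side"]:
    s=snapshot(n);P=cloud(s);cv2.imwrite(f"pics/{n}4.png",s["color"][...,::-1])
    for nm,x,y,h,rr in [("slim",.4905,.381,.114,.03),("jar",.4835,.3045,.104,.04),("vial",.592,.039,.104,.025)]:
        m=(abs(P[...,2]-h)<.005)&(np.hypot(P[...,0]-x,P[...,1]-y)<rr)&(s["depth"]>0)
        if m.sum()>5:print(n,nm,m.sum(),P[m].mean(0).round(4),circ(P[m]))
E
```

```text
scene slim 164 [0.4881 0.3823 0.1131] [0.4885 0.3813 0.0147]
scene jar 515 [0.4802 0.3054 0.1034] [0.4826 0.3052 0.0281]
side slim 158 [0.4905 0.3833 0.113 ] [0.4914 0.382  0.0144]
side jar 486 [0.4826 0.3068 0.1032] [0.485  0.3054 0.0287]
side vial 57 [0.5915 0.042  0.1025] [0.5908 0.0413 0.0132]
```

View pics/side4.png

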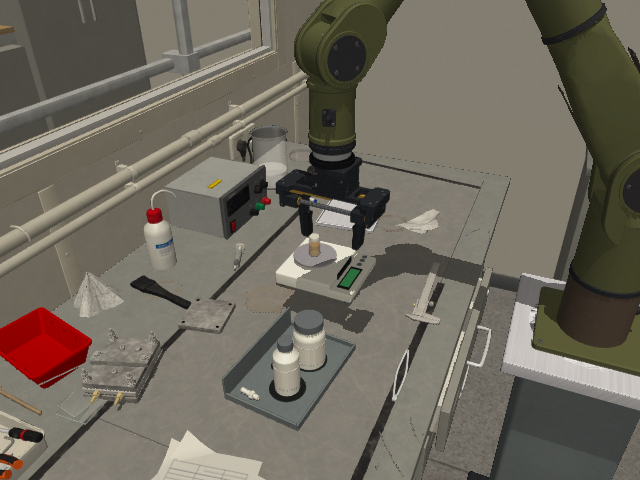

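The bottles are back upright at (287,370) and (309,340), within about 2 mm of where they started. The vial is upright mid-pan at (314,245), the barb looks unmoved at (250,393), and the arm is clear of everything.

```bash
python3 -c "
from plant import r
print(r.finish_job())"
```

```text
the job is handed in; nothing more can be done
None
```

I handed the job in at about 44 s: the last pictures show the vial upright mid-pan and both bottles back upright within about 2 mm of their start, the arm never came near the hose fittings, and `finish_job` returned no verdict.

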